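# Arm the laser at its guarded switch

## Task

Arm the laser marker at its switch box, the one that carries the round domed lamp: with closed fingers, from the front, lift the sprung guard well up (30 degrees or more), then, with the guard resting on the fingers, push the toggle beneath it over to the rear as far as it goes, and draw back so that the guard drops shut. Pinch and pick up nothing; leave the other box (the one with the square louvred plate) and the loose things on the worktop as they are.

Things in the scene. Friction and masses are not known exactly. Their poses are not given: they have to be found in the camera images.
- laser_box: the laser arming box: grey metal switch box, 104 (x) x 120 (y) x 45 mm, screwed down (flanges stick out 19 mm at its y sides), with one guarded toggle; beside the guard, at box x 0, y +33 mm, it carries a round white domed lamp, 28 mm wide on a 34 mm steel ring, 18 mm high (the other box does not). Origin: centre of its underside; z up; its front, where the guard's bar is, faces its own -x. Its flat top (deck) is 45 mm up
- laser_guard (a joint): guard of the laser arming box, rad: 0 shut, grows as its front swings up and back, stop at 1.4. Grey hood 46 mm wide, 70 mm from hinge (point laser_hinge, along box y) to front bar, top 33 mm above hinge, open below the bar (20 mm gap over the deck when shut). Weak spring and gravity shut it from any angle (under 1.5 N at the bar): it rests on whatever holds it up
- laser_toggle (a joint): toggle under the laser arming box's guard, rad: 0 to 0.08 off (leans 0.4 to the box's -x, its front), 0.8 fully on (leans 0.4 to +x, the rear). Steel bat lever 27 mm long, 10 mm thick at its tip; pivot at box x -8, y -22 mm, 1 mm above the deck. Stays where left; about 1.5 N near its tip moves it; the guard shuts over it either way
- laser_guard_bar (a point): middle of the steel lift bar, 8 mm thick and 54 mm long along the box's y, that forms the front edge of the guard on the laser arming box; guard shut: box x -48, y -22 mm, 69 mm above the box's underside (24 mm above the deck), 4 mm inside the box's front face
- laser_toggle_tip (a point): tip of the laser arming box's toggle lever, 1 mm inside its round end; off: box x -18, y -22 mm, about 71 mm above the box's underside
- laser_hinge (a point): middle of the hinge axis of the laser arming box's guard: box x +22, y -22 mm, 59 mm above the box's underside
- fan_box: the extraction fan box: grey metal switch box, 104 (x) x 120 (y) x 45 mm, screwed down (flanges stick out 19 mm at its y sides), with one guarded toggle; beside the guard, at box x 0, y +33 mm, it carries a square louvred plate, 40 x 36 mm, 8 mm high (the other box does not). Origin: centre of its underside; z up; its front, where the guard's bar is, faces its own -x. Its flat top (deck) is 45 mm up
- fan_guard (a joint): guard of the extraction fan box, rad: 0 shut, grows as its front swings up and back, stop at 1.4. Grey hood 46 mm wide, 70 mm from hinge (point fan_hinge, along box y) to front bar, top 33 mm above hinge, open below the bar (20 mm gap over the deck when shut). Weak spring and gravity shut it from any angle (under 1.5 N at the bar): it rests on whatever holds it up
- fan_toggle (a joint): toggle under the extraction fan box's guard, rad: 0 to 0.08 off (leans 0.4 to the box's -x, its front), 0.8 fully on (leans 0.4 to +x, the rear). Steel bat lever 27 mm long, 10 mm thick at its tip; pivot at box x -8, y -22 mm, 1 mm above the deck. Stays where left; about 1.5 N near its tip moves it; the guard shuts over it either way
- fan_guard_bar (a point): middle of the steel lift bar, 8 mm thick and 54 mm long along the box's y, that forms the front edge of the guard on the extraction fan box; guard shut: box x -48, y -22 mm, 69 mm above the box's underside (24 mm above the deck), 4 mm inside the box's front face
- fan_toggle_tip (a point): tip of the extraction fan box's toggle lever, 1 mm inside its round end; off: box x -18, y -22 mm, about 71 mm above the box's underside
- fan_hinge (a point): middle of the hinge axis of the extraction fan box's guard: box x +22, y -22 mm, 59 mm above the box's underside
- screwdriver: bystander: a cross screwdriver, 26 x 204 x 28 mm, lying on the worktop near its front edge; loose, leave it where it is. Origin: centre of its underside, z up
- tweezers: bystander: steel tweezers, 18 x 121 x 8 mm, lying flat in front of the boxes; loose, leave it where it is. Origin: centre of its underside, z up
- cassette_09: bystander: a flat test cassette shell, 20 x 70 x 5 mm, at the right; loose, leave it where it is. Origin: centre of its underside, z up
- cassette_12: bystander: a flat test cassette shell, 20 x 70 x 5 mm, at the left in front; loose, leave it where it is. Origin: centre of its underside, z up
- loupe: bystander: a black eye loupe, 37 mm across, 34 mm high, standing at the right; loose, leave it where it is. Origin: centre of its underside, z up
- grease_tin: bystander: a round tin, 63 mm across, 35 mm high, standing at the left beside the clamp jig; loose, leave it where it is. Origin: centre of its underside, z up

How it is judged:
On the way, in this order (a step that is already met when the one before it is completed fails the run):
1. the guard of the laser box is lifted past 0.45 rad with its toggle still off (value of joint laser_guard above 0.45 rad and value of joint laser_toggle below 0.3 rad), for 0.1 s.
2. the laser toggle is pushed over (past 0.65 of 0.8 rad) under the raised guard (value of joint laser_toggle above 0.65 rad and value of joint laser_guard above 0.08 rad), for 0.1 s.
At the end, for the whole second after the job is handed in: The laser box's toggle is over to the rear (above 0.65 of 0.8 rad) and its guard shut (below 0.05 rad); the fan box's toggle is off (below 0.15 rad) and its guard shut (below 0.05 rad); each loose thing is within 25 mm of where it began (value of joint laser_toggle above 0.65 rad and value of joint each of laser_guard, fan_guard below 0.05 rad and value of joint fan_toggle below 0.15 rad and distance of each of screwdriver, tweezers, cassette_09, cassette_12, loupe, grease_tin from where it was at the start of the episode below 0.025 m); the robot touches nothing.
It fails at once if the fan box's guard is opened (past 0.15 rad) or its toggle moved (past 0.15 rad) (value of joint any of fan_guard, fan_toggle above 0.15 rad).
It fails at once if a loose thing on the worktop is picked up or shoved more than 25 mm (distance of any of screwdriver, tweezers, cassette_09, cassette_12, loupe, grease_tin from where it was at the start of the episode above 0.025 m).
It also fails if it takes over 38 s, if anything falls off the work surface, if the arm or the gripper's body presses on something with over 40 N, if the wrist force passes 120 N, or if a joint passes its speed limit or range.

## Robot

A 6-joint arm with a two-finger parallel gripper is mounted at the origin on a cart in front of the work surface, level with it; the furniture and walls round the work are solid. World frame = base frame: x ahead of the robot, y to its left, z up, the work surface at z = 0. Lengths are in m, angles in rad, forces in N, time in s.
With the tool pointing down it reaches from about 0.4 to 0.825 m from the base axis. Payload 7 kg.
Tool frame: the origin (TCP) lies between the finger pads; the fingertips stand 8 mm ahead of it and the grasp point (between the pads) lies 11 mm behind it (arm.finger_overhang is the distance from the TCP to the fingertips, in m); z points along the fingers, y is the line along which they close (so a half turn about z gives the same grasp; the last joint's range is limited). The gripper opens to 88 mm and grips with 3 to 60 N. Pads are 19 mm wide; open, the fingers measure 130 mm over their backs; the gripper's body (78 mm by 193 mm) begins 47 mm behind the grasp point.
Start: joints at [-0.928, 0.359, 0.012, 0, -1.224, -0.288], TCP at [0.234, -0.633, 0.235] pointing down, gripper open.
Joint ranges: [-3.07, 3.07], [-1.43, 2.12], [-1.02, 1.25], [-3.03, 1.67], [-3.05, -0], [-3.03, 3.03]. Speed limits (rad/s): [2.39, 2.39, 3.01, 3.14, 3.14, 3.14].

## Interface

Orientations are given as [roll, pitch, yaw] about the fixed x, y, z axes, in that order (R = Rz(yaw) Ry(pitch) Rx(roll)).
In Python, from station import arm gives the robot as it stands.
- The arm moves only by the tool move_arm, never from a script. Its argument "rows" is text: rows parted by semicolons, each of 7 numbers parted by spaces: the turn, a rotation vector about the tool's x, y, z in degrees, then the shift along the tool's x, y, z in m, then the finger opening in m, from 0 to 0.0876. A call has 1 to 8 rows; each row shifts and turns the commanded pose from where the row before left it, along the tool's axes as they then stand; what a row does not reach is not made up. A row lasts 1/8 s, in which the tool goes at most 62.5 mm and 10.7 degrees, less where a joint would pass 70% of its speed; a pose out of reach is approached as far as the arm can. A call is refused whole if a number of a shift passes 0.0625 or a number of a turn 10.7, either way. A call with a gripper value outside its range is refused whole. The fingers move at their own pace and stop on an object; "squeeze" is the grip in N (left out, the last holds). Time passes only in rows, so rows that do not move let the fingers close. It gives the time, the measured TCP pose, the force, the opening and the grip force at its end, in the units of the state.
- arm.get_state(): the state, without advancing time (a new reading comes with each control period).
- arm.grab_frame(name): name is "scene" or "top" or "wrist"; returns (picture, depth): 400x640x3 uint8, blue, green, red; 400x640 float32, m along the optical axis (not along the pixel's ray), 0 where there is no reading.
- arm.camera_model(name): a dict with "mtx" (3x3 intrinsics, pixels), "camera_from_world" (4x4, takes a point from world to camera coordinates); the wrist camera has in their place "mount" (4x4, takes a point from camera to tool coordinates, whose origin is the TCP and whose axes are the flange's). Camera axes: x right, y down, z forward; pixel columns grow to the right and rows downward; lengths in m; the calibration is good to about 2 mm. The wrist camera is an equidistant fisheye: a pixel r from the principal point sees the ray r / f radians off the axis. A picture is of the moment at which its call begins: read the wrist's pose just before it. camera_model takes no time and is no camera call.
- arm.job_done(): hands the job in; it is judged then, once.
The state is a dict: "t": time; "q": joint angles; "qd": joint speeds; "joint_efforts": joint torques, N m; "eef_pos": TCP position; "ee_rot": TCP orientation; "force": force on the tool from outside, world axes, zero at the start; "moment": the same for the moment, N m; "width": finger opening in m; "gripper_force": force on a finger pad.
Only numpy, scipy, OpenCV 4.12 (cv2) and the standard library are available. Lean on these libraries where they do the work, as an engineer would, in place of code of your own. Each camera call takes 0.05 s, during which the arm holds its last target. There are 200 camera calls.

## Working session

There is one attempt and no reset: what is moved stays moved. The work goes in short steps, Python scripts to look and compute and a tool call to move; the robot and the scene stay as the last step left them, time stands still between calls to the robot, and variables do not carry over. Pictures are saved under pics/ and viewed, at most 10 in all, crops included, and the job is handed in when it is done.

Besides the shell and the picture viewer there is one more tool, called after "Request:" as name(argument=value, ...), one argument or row to a line, values as JSON. move_arm: Moves the arm, as the interface text tells. Its arguments: {"type":"object","properties":{"rows":{"type":"string"},"squeeze":{"type":"number"}},"required":["rows"]}

```bash
mkdir -p pics; ls; cat > h.py <<'E'
import numpy as np, cv2
from station import arm
def pts(name):
    """world point per pixel"""
    im,d=arm.grab_frame(name); m=arm.camera_model(name); K=np.array(m["mtx"]); T=np.linalg.inv(np.array(m["camera_from_world"]))
    v,u=np.mgrid[:400,:640]
    P=np.stack([(u-K[0,2])/K[0,0]*d,(v-K[1,2])/K[1,1]*d,d],-1)@T[:3,:3].T+T[:3,3]
    P[d==0]=np.nan
    return im,P
E
python3 - <<'E'
from h import *
for n in("scene","top"):
    im,P=pts(n); cv2.imwrite(f"pics/{n}.png",im); np.save(n+".npy",P); print(n,np.linalg.inv(np.array(arm.camera_model(n)["camera_from_world"]))[:3].round(3).tolist())
E
```

```text
pics
scene [[0.772, -0.322, 0.549, -0.076], [-0.636, -0.374, 0.675, -0.684], [-0.012, -0.87, -0.494, 0.557]]
top [[0.01, -0.988, 0.155, 0.302], [-1.0, -0.01, 0.004, -0.028], [-0.002, -0.155, -0.988, 1.248]]
```

View pics/top.png

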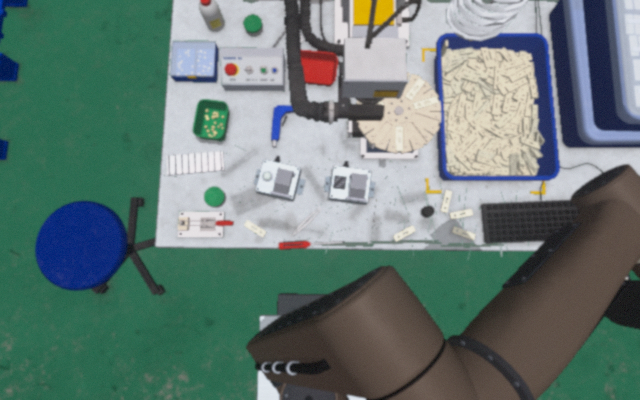

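View pics/scene.png

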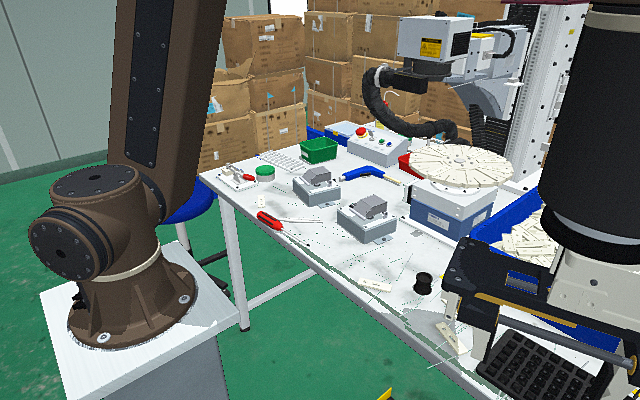

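```bash
python3 - <<'E'
from h import *
im=cv2.imread("pics/top.png"); P=np.load("top.npy"); P2=np.load("scene.npy"); s=cv2.imread("pics/scene.png")
cv2.imwrite("pics/c.png",np.hstack([cv2.resize(im[145:215,240:390],None,fx=5,fy=5,interpolation=3)[:, :750]]))
for nm,Q,r in(("top",P,(slice(145,215),slice(245,310))),("top",P,(slice(145,215),slice(315,385)))):
    q=Q[r].reshape(-1,3); 
    for lo,hi in((.035,.056),(.075,.1)):
        k=q[(q[:,2]>lo)&(q[:,2]<hi)]
        print(nm,lo,len(k),k.mean(0).round(4),[ [round(float(x),4) for x in a] for a in cv2.minAreaRect((k[:,:2]*1000).astype(np.float32))[:2]],cv2.minAreaRect((k[:,:2]*1000).astype(np.float32))[2])
print(P[215:225,330:340].reshape(-1,3).mean(0))
c=s[150:250,280:410]; cv2.imwrite("pics/d.png",cv2.resize(c,None,fx=5,fy=5,interpolation=3))
E
```

```text
top 0.035 788 [0.5665 0.116  0.0449] [[566.1104, 110.3624], [119.9123, 110.6768]] 76.90538787841797
top 0.075 368 [0.5491 0.0913 0.0884] [[547.7799, 92.2121], [46.1534, 75.4665]] 77.91574096679688
top 0.035 874 [ 0.5561 -0.1012  0.0452] [[586.263, -121.4131], [132.7495, 196.9662]] 72.6167221069336
top 0.075 379 [ 0.5417 -0.1328  0.0882] [[581.2265, -140.637], [52.4475, 168.2651]] 82.345703125
[ 4.44631666e-01 -6.48751222e-02  9.30230708e-05]
```

View pics/c.png

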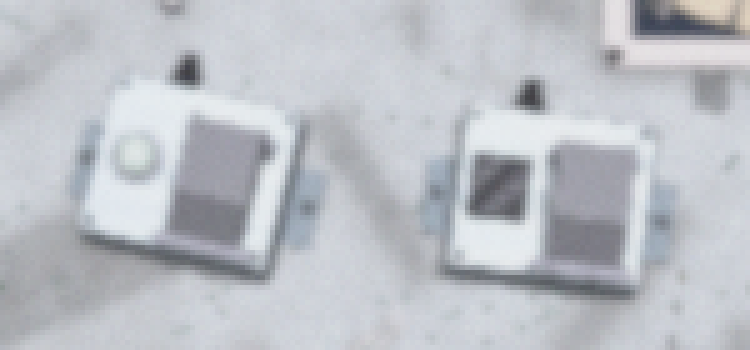

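View pics/d.png

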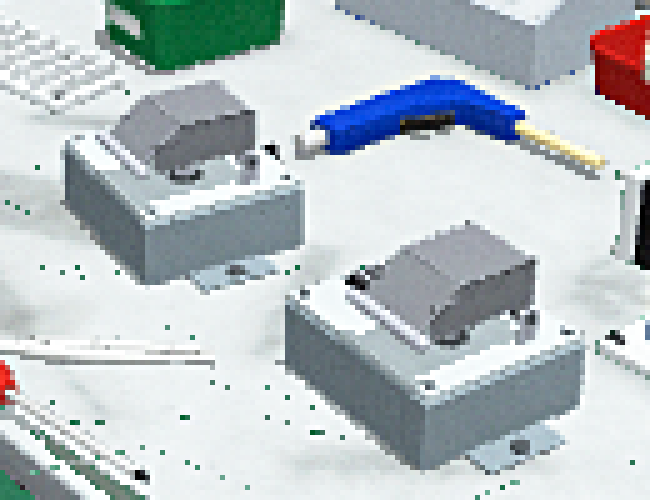

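```bash
cat > box.py <<'E'
import numpy as np
C=np.array([.5661,.1104,0]); yaw=np.radians(-13.0)
RB=np.array([[np.cos(yaw),-np.sin(yaw),0],[np.sin(yaw),np.cos(yaw),0],[0,0,1]])
def tobox(p): return (np.asarray(p)-C)@RB
E
python3 - <<'E'
from h import *; from box import *
from scipy.spatial.transform import Rotation as R
for n in("top","scene"):
    b=tobox(np.load(n+".npy").reshape(-1,3))*1000
    b=b[(abs(b[:,0])<75)&(abs(b[:,1])<85)]
    d=b[abs(b[:,2]-45)<2.5]; hood=b[(b[:,2]>88)]
    print(n,"deck",d.min(0).round(1),d.max(0).round(1),"hood top",hood.min(0).round(1),hood.max(0).round(1))
    f=b[(b[:,2]>8)&(b[:,2]<40)&(abs(b[:,1])<50)&(b[:,0]<-40)]
    if len(f)>10: print(" front face x = %.4f y + %.2f"%tuple(np.polyfit(f[:,1],f[:,0],1)),len(f), f[:,0].std())
    f=b[(b[:,2]>8)&(b[:,2]<40)&(abs(b[:,0])<45)&(b[:,1]<-45)]
    if len(f)>10: print(" right face y = %.4f x + %.2f"%tuple(np.polyfit(f[:,0],f[:,1],1)),len(f), f[:,1].std())
    l=b[(b[:,2]>50)&(b[:,2]<64)&(b[:,1]>12)]; print(" lamp",l.mean(0).round(1),len(l))
    l=b[(b[:,2]>62)&(b[:,0]<-38)&(b[:,1]<10)]; print(" bar",l.mean(0).round(1),l.min(0).round(1),l.max(0).round(1),len(l))
s=arm.get_state(); print(s["t"],s["eef_pos"],s["ee_rot"],arm.finger_overhang)
Rc=R.from_euler("xyz",s["ee_rot"]); print(Rc.as_matrix().round(3).tolist())
a=np.radians(45)
for sg in(1,-1):
    z=RB@[np.cos(a),0,-np.sin(a)]; y=sg*RB[:,1]; T=R.from_matrix(np.stack([np.cross(y,z),y,z],1))
    print(sg,np.degrees((Rc.inv()*T).as_rotvec()).round(1),T.as_euler("xyz").round(3))
im,_=arm.grab_frame("wrist"); cv2.imwrite("pics/w.png",im)
E
```

```text
top deck [-55.2 -58.6  42.5] [48.  59.3 47.5] hood top [-31.7 -44.7  88. ] [22.9  1.6 96.9]
 front face x = -0.0050 y + -53.88 59 0.8240302396314632
 right face y = 0.0126 x + -60.09 53 4.071752524152892
 lamp [-3.8 32.5 57. ] 78
 bar [-46.6 -21.9  74.5] [-54.7 -52.5  65.6] [-38.1   7.9  84. ] 104
scene deck [-56.7 -61.2  42.5] [46.1 58.9 47.5] hood top [-33.2 -47.2  88. ] [19.8  1.2 93.2]
 front face x = -0.0084 y + -56.89 133 0.8730340295885338
 right face y = 0.0059 x + -59.84 270 1.6609084127849056
 lamp [nan nan nan] 0
 bar [-48.1 -27.   74.5] [-58.5 -54.1  65.3] [-38.1   5.3  82.8] 99
0.1 [ 0.2342989  -0.63255612  0.23370532] [ 3.14006011e+00 -1.76754137e-04 -2.78689423e+00] 0.008
[[-0.938, -0.347, -0.001], [-0.347, 0.938, 0.001], [0.0, 0.002, -1.0]]
1 [ 13.2 -43.7  31.5] [3.142 0.785 2.915]
-1 [  56.8   17.1 -137. ] [ 3.142 -0.785 -0.227]<stdin>:12: RuntimeWarning: Mean of empty slice.
  ret = um.true_divide(
```

View pics/w.png

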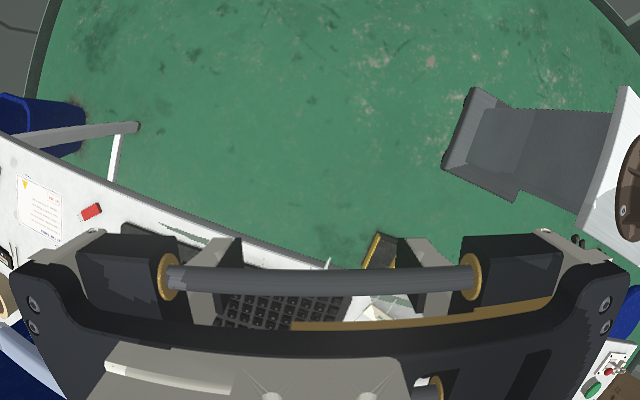

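```bash
sed -i 's/^C=.*/C=np.array([.5626,.1108,0])/; s/-13.0/-12.6/' box.py; cat >> box.py <<'E'
from scipy.spatial.transform import Rotation as R
def target(a_deg,corner,sg=1):
    """pose with the fingertips' upper edge at corner (box x, z; mm), tool a_deg below horizontal; y at the guard's middle"""
    a=np.radians(a_deg); d=np.array([np.cos(a),0,-np.sin(a)]); n=np.array([np.sin(a),0,np.cos(a)])
    p=np.array([corner[0],-22,corner[1]])/1000-.0095*n-.008*d
    y=sg*RB[:,1]; z=RB@d
    return C+RB@p, R.from_matrix(np.stack([np.cross(y,z),y,z],1))
def go(a,corner,sg=1,k=None):
    from station import arm
    s=arm.get_state(); p,T=target(a,corner,sg); Rc=R.from_euler("xyz",s["ee_rot"])
    print("t",s["t"],"turn",np.degrees((Rc.inv()*T).as_rotvec()).round(2),"shift now-axes",Rc.inv().apply(p-s["eef_pos"]).round(4),"world",(p-s["eef_pos"]).round(4),"target-axes",T.inv().apply(p-s["eef_pos"]).round(4),"q",np.round(s["q"],2),"F",np.round(s["force"],1))
E
python3 - <<'E'
from h import *; from box import *
print(tobox(np.load("scene.npy")[160:210,285:350].reshape(-1,3)).shape, np.array(arm.camera_model("wrist")["mount"]).round(3).tolist())
go(45,(-75,110)); go(45,(-75,110),-1)
E
```

```text
Traceback (most recent call last):
  File "box.py", line 3, in <module>
    RB=np.array([[np.cos(yaw),-np.sin(yaw),0],[np.sin(yaw),np.cos(yaw),0],[0,0,1]])
                         ^^^
NameError: name 'yaw' is not defined
```

```bash
sed -i 's/^C=.*/C=np.array([.5626,.1108,0]); yaw=np.radians(-12.6)/' box.py
python3 - <<'E'
from h import *; from box import *
print(np.array(arm.camera_model("wrist")["mount"]).round(3).tolist())
go(45,(-75,110)); go(45,(-75,110),-1)
E
```

```text
[[-0.002, -0.961, -0.276, 0.075], [1.0, -0.002, -0.001, -0.001], [0.001, -0.276, 0.961, -0.149], [0.0, 0.0, 0.0, 1.0]]
t 0.15 turn [ 12.98 -43.76  31.17] shift now-axes [-0.4808  0.612   0.1256] world [ 0.2382  0.741  -0.1249] target-axes [0.0383 0.7751 0.1384] q [-0.93  0.36  0.01 -0.   -1.22 -0.29] F [-0.3  0.3 -0.1]
t 0.15 turn [  56.94   16.9  -137.38] shift now-axes [-0.4808  0.612   0.1256] world [ 0.2382  0.741  -0.1249] target-axes [-0.0383 -0.7751  0.1384] q [-0.93  0.36  0.01 -0.   -1.22 -0.29] F [-0.3  0.3 -0.1]
```

Request:
move_arm(
  rows="0 0 0 -0.036 0.043 -0.004 0;0 0 0 -0.036 0.043 -0.004 0;0 0 0 -0.036 0.043 -0.004 0;0 0 0 -0.036 0.043 -0.004 0;0 0 0 -0.036 0.043 -0.004 0;0 0 0 -0.036 0.043 -0.004 0;0 0 0 -0.036 0.043 -0.004 0;0 0 0 -0.036 0.043 -0.004 0",
)

```text
t: 1.15
eef_pos: [0.3852, -0.2086, 0.2668]
ee_rot: [-3.141, 0.001, -2.787]
force: [0.5, 0.3, 0.7]
width: 0.0133
gripper_force: 0.0
```

Request:
move_arm(
  rows="0 0 0 -0.036 0.043 0 0;0 0 0 -0.036 0.043 0 0;0 0 0 -0.036 0.043 0 0;0 0 0 -0.036 0.043 0 0;0 0 0 0 0 0 0",
)

```text
t: 1.78
eef_pos: [0.4611, 0.0039, 0.2662]
ee_rot: [3.141, -0.0, -2.783]
force: [-0.3, -0.6, 0.1]
width: 0.0005
gripper_force: 0.0
```

```bash
python3 - <<'E'
from box import *
go(45,(-75,110))
E
```

```text
t 1.775 turn [ 13.02 -43.73  31.42] shift now-axes [-0.0474  0.0938  0.1573] world [ 0.0114  0.1045 -0.1573] target-axes [0.1195 0.1044 0.103 ] q [ 0.44 -0.02 -0.38 -0.   -1.21 -1.65] F [-0.3 -0.6  0.1]
```

Request:
move_arm(
  rows="2.17 -7.29 5.24 0 0 0 0;2.17 -7.29 5.24 0 0 0 0;2.17 -7.29 5.24 0 0 0 0;2.17 -7.29 5.24 0 0 0 0;2.17 -7.29 5.24 0 0 0 0;2.17 -7.29 5.24 0 0 0 0;0 0 0 0 0.05 0 0;0 0 0 0 0.05 0 0",
)

```text
t: 2.78
eef_pos: [0.5116, 0.0671, 0.3336]
ee_rot: [-3.121, 0.63, 2.995]
force: [0.1, -0.0, 0.6]
width: 0.0002
gripper_force: 0.0
```

```bash
python3 - <<'E'
from h import *;from box import *
go(45,(-75,110))
im,_=arm.grab_frame("scene"); cv2.imwrite("pics/s2.png",im)
E
```

```text
t 2.775 turn [ 1.56 -8.89  3.3 ] shift now-axes [0.1684 0.0384 0.1546] world [-0.039   0.0413 -0.2247] target-axes [0.1922 0.0318 0.1256] q [ 0.79 -0.3  -0.88  0.78 -0.77 -3.03] F [ 0.1 -0.   0.6]
```

View pics/s2.png

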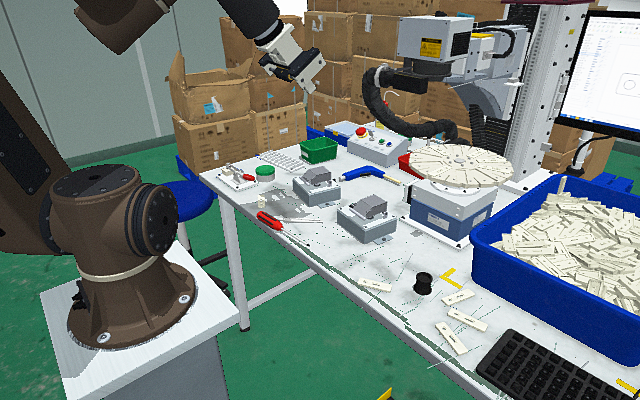

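Request:
move_arm(
  rows="0 0 -10.6 0 0 0 0;0 0 -10.6 0 0 0 0;0 0 -10.6 0 0 0 0;0 0 -10.6 0 0 0 0;0 0 -10.6 0 0 0 0;0 0 -10.6 0 0 0 0;0 0 -10.6 0 0 0 0;0 0 -10.6 0 0 0 0",
)

```text
t: 3.82
eef_pos: [0.5115, 0.0666, 0.3327]
ee_rot: [-2.513, 0.032, -1.797]
force: [0.1, -0.3, -0.6]
width: 0.0002
gripper_force: 0.0
```

Request:
move_arm(
  rows="0 0 -10.6 0 0 0 0;0 0 -10.6 0 0 0 0;0 0 -10.6 0 0 0 0;0 0 -10.6 0 0 0 0;0 0 -10.6 0 0 0 0;0 0 -10.6 0 0 0 0;0 0 -10.6 0 0 0 0;0 0 -10.6 0 0 0 0",
)

```text
t: 4.82
eef_pos: [0.5115, 0.0667, 0.3327]
ee_rot: [-3.037, -0.622, -0.361]
force: [-0.4, 0.8, 0.2]
width: 0.0005
gripper_force: 0.0
```

```bash
python3 - <<'E'
from box import *
go(45,(-75,110),-1)
E
```

```text
t 4.825 turn [-0.73  9.01 -6.66] shift now-axes [-0.172  -0.0093  0.1539] world [-0.0389  0.0417 -0.2238] target-axes [-0.1916 -0.0322  0.1249] q [ 0.79 -0.3  -0.88  0.78 -0.77 -0.06] F [-0.4  0.8  0.2]
```

Request:
move_arm(
  rows="0 0 0 -0.043 -0.0025 0.0385 0;0 0 0 -0.043 -0.0025 0.0385 0;0 0 0 -0.043 -0.0025 0.0385 0;0 0 0 -0.043 -0.0025 0.0385 0;-0.4 4.5 -3.3 0 0 0 0;-0.4 4.5 -3.3 0 0 0 0;0 0 0 0 0 0 0",
)

```text
t: 5.7
eef_pos: [0.5255, 0.1532, 0.2155]
ee_rot: [3.072, -0.636, -0.22]
force: [-0.3, -0.9, -0.7]
width: 0.0005
gripper_force: 0.0
```

```bash
python3 - <<'E'
from h import *;from box import *
go(45,(-75,110),-1); go(45,(-62,60),-1); go(45,(-41,60),-1)
im,_=arm.grab_frame("scene"); w,_=arm.grab_frame("wrist")
a=cv2.resize(im[100:240,230:420],None,fx=4,fy=4,interpolation=3)[:300,:640]; a=cv2.resize(im[120:245,260:420],(640,500),interpolation=3)
cv2.imwrite("pics/s3.png",a)
E
```

```text
t 5.7 turn [3.97 8.54 0.31] shift now-axes [-0.097   0.0509  0.0645] world [-0.0529 -0.0448 -0.1066] target-axes [-0.105   0.0553  0.0457] q [ 0.83 -0.04 -1.02  1.14 -0.65 -0.46] F [-0.3 -0.9 -0.7]
t 5.7 turn [3.97 8.54 0.31] shift now-axes [-0.1163  0.0476  0.1123] world [-0.0403 -0.0477 -0.1566] target-axes [-0.1311  0.0553  0.0903] q [ 0.83 -0.04 -1.02  1.14 -0.65 -0.46] F [-0.3 -0.9 -0.7]
t 5.7 turn [3.97 8.54 0.31] shift now-axes [-0.0994  0.0468  0.1248] world [-0.0198 -0.0523 -0.1566] target-axes [-0.1163  0.0553  0.1051] q [ 0.83 -0.04 -1.02  1.14 -0.65 -0.46] F [-0.3 -0.9 -0.7]
```

View pics/s3.png

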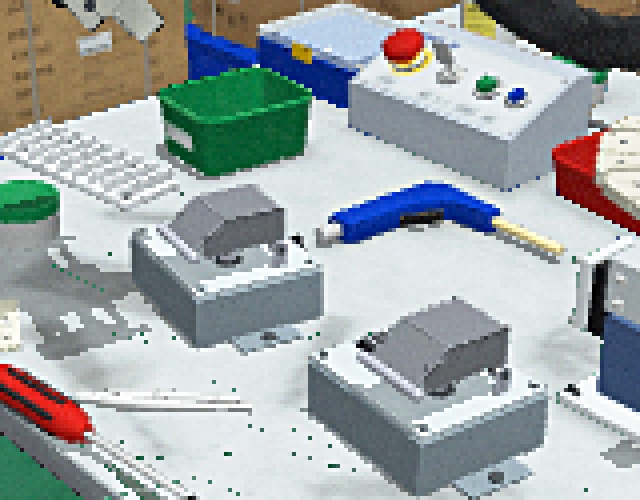

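```bash
cat > kin.py <<'E'
import numpy as np
from scipy.spatial.transform import Rotation as R
from scipy.optimize import least_squares
def fk(q,p,s4=1,s6=1):
    a1,ly,d1,L2,a3,L4,d6,o5=p
    r=R.from_euler("z",q[0]); x=r.apply([a1,ly,d1])
    r=r*R.from_euler("y",q[1]); x=x+r.apply([0,0,L2])
    r=r*R.from_euler("y",-q[2]); x=x+r.apply([L4,0,a3])
    r=r*R.from_euler("x",s4*q[3])*R.from_euler("y",-q[4]); x=x+r.apply([d6,0,o5])
    r=r*R.from_euler("x",s6*q[5])
    return x,r
E
python3 - <<'E'
from kin import *; from station import arm
print([n for n in dir(arm) if n[0]!="_"])
S=[([-.928,.359,.012,0,-1.224,-.288],[.2343,-.6326,.2340],[3.140,0,-2.787]),([.44,-.02,-.38,0,-1.21,-1.65],[.4611,.0039,.2662],[3.141,0,-2.783]),
([.79,-.3,-.88,.78,-.77,-3.03],[.5116,.0671,.3336],[-3.121,.63,2.995]),([.79,-.3,-.88,.78,-.77,-.06],[.5115,.0667,.3327],[-3.037,-.622,-.361])]
s=arm.get_state(); S.append((s["q"],s["eef_pos"],s["ee_rot"])); print(s["q"])
for s4 in(1,-1):
  for s6 in(1,-1):
    def f(v):
        out=[]; r0=R.from_rotvec(v[8:11])
        for q,x,e in S:
            X,r=fk(q,v[:8],s4,s6); out+=list(X-x)+list(.3*(R.from_euler("xyz",e).inv()*(r*r0)).as_rotvec())
        return np.array(out)
    best=min((least_squares(f,np.r_[0.1,-.19,.3,.4,0,.4,.2,0,v0]) for v0 in([0,1.57,0],[1.2,1.2,1.2],[-1.2,1.2,-1.2],[2.2,0,2.2],[0,-1.57,0],[1.2,-1.2,1.2])),key=lambda b:b.cost)
    print(s4,s6,best.cost,best.x.round(3),abs(best.fun).max())
E
```

```text
['Unreachable', 'camera_model', 'finger_overhang', 'get_state', 'grab_frame', 'job_done']
[ 0.82567167 -0.03760737 -1.01672364  1.13917572 -0.64566127 -0.46161546]
1 1 0.432750203359584 [ 0.176 -0.204 -0.134  0.47   0.135 -0.143  0.242  0.374 -1.903  0.558
 -2.297] 0.5386652716657531
1 -1 0.2809725204690984 [ 0.176 -0.204 -0.134  0.47   0.135 -0.143  0.242  0.374 -1.544  0.719
 -2.081] 0.3454931700537025
-1 1 0.3479676278744059 [ 0.063 -0.192  0.091  0.614  0.125  0.053  0.535  0.276 -0.494  1.514
 -0.493] 0.7085552367112552
-1 -1 1.6889708428004627e-05 [ 0.063 -0.192  0.091  0.614  0.125  0.053  0.535  0.276 -1.209  1.21
 -1.208] 0.0033759567815011826
```

```bash
cat >> kin.py <<'E'
P=[.063,-.192,.091,.614,.125,.053,.535,.276]; R0=R.from_rotvec([-1.209,1.21,-1.208])
LO=np.array([-3.07,-1.43,-1.02,-3.03,-3.05,-3.03]);HI=np.array([3.07,2.12,1.25,1.67,0,3.03])
def ik(x,T,q0):
    def f(q):
        X,r=fk(q,P,-1,-1); return np.r_[X-x,.3*(T.inv()*(r*R0)).as_rotvec()]
    b=least_squares(f,np.clip(q0,LO+.01,HI-.01),bounds=(LO,HI)); return b.cost,b.x
E
python3 - <<'E'
from kin import *; from box import *
rng=np.random.default_rng(0)
q0=np.array([.826,-.038,-1.017,1.139,-.646,-.46])
for a in(25,35,45,55,65,75):
  for sg in(1,-1):
    res=[]
    for c in((-75,110),(-41,60),(-20,101),(-4,66)):
      x,T=target(a,c,sg); b=min((ik(x,T,q) for q in [q0,q0+[0,0,0,-1.2,-.5,1],[.44,0,-.4,0,-1.2,-1.65],[.44,0,-.4,0,-1.2,1.4]]+[q0+rng.normal(0,.8,6) for _ in range(6)]),key=lambda b:b[0])
      res.append((round(float(np.sqrt(2*b[0]))*1e3,1),b[1].round(2).tolist()))
    print(a,sg,res)
E
```

```text
25 1 [(71.3, [3.07, -0.65, -1.02, -0.09, -2.14, 1.44]), (167.9, [0.71, 0.24, -1.02, 1.67, -0.63, 2.15]), (143.7, [0.7, 0.16, -1.02, 1.67, -0.64, 2.21]), (150.0, [0.74, 0.25, -1.02, 1.67, -0.69, 2.12])]
25 -1 [(71.3, [3.07, -0.65, -1.02, -0.09, -2.14, -1.7]), (85.3, [3.07, -0.77, -1.02, -0.1, -2.21, -1.72]), (62.3, [3.07, -0.73, -1.02, -0.11, -2.23, -1.72]), (72.8, [3.07, -0.8, -1.02, -0.11, -2.27, -1.73])]
35 1 [(27.8, [3.07, -0.68, -1.02, -0.09, -2.12, 1.43]), (129.6, [0.65, 0.24, -1.02, 1.67, -0.56, 2.21]), (104.3, [0.64, 0.17, -1.02, 1.67, -0.58, 2.26]), (27.8, [3.07, -0.81, -1.02, -0.11, -2.24, 1.41])]
35 -1 [(27.8, [3.07, -0.68, -1.02, -0.09, -2.12, -1.71]), (40.3, [3.07, -0.79, -1.02, -0.1, -2.18, -1.72]), (18.7, [3.07, -0.75, -1.02, -0.11, -2.21, -1.72]), (27.7, [3.07, -0.81, -1.02, -0.11, -2.24, -1.73])]
45 1 [(3.2, [2.7, -0.65, -1.02, 0.18, -1.96, 1.8]), (6.9, [2.93, -0.79, -1.02, 0.02, -2.12, 1.57]), (3.2, [2.77, -0.73, -0.82, 0.15, -2.25, 1.78]), (77.2, [0.61, 0.25, -1.02, 1.67, -0.55, 2.24])]
45 -1 [(2.9, [2.7, -0.65, -1.02, 0.18, -1.97, -1.34]), (6.6, [2.93, -0.79, -1.02
[... 601 characters left out ...]
1, -2.75, 2.11]), (17.9, [0.28, 0.27, -0.98, 1.67, -0.24, 2.57]), (32.4, [0.3, 0.34, -0.96, 1.67, -0.27, 2.54])]
65 -1 [(27.3, [0.29, 0.23, -1.02, 1.67, -0.2, -0.57]), (36.6, [0.37, 0.3, -1.02, 1.67, -0.3, -0.68]), (18.3, [0.28, 0.27, -0.98, 1.67, -0.24, -0.57]), (32.7, [0.3, 0.34, -0.96, 1.67, -0.27, -0.6])]
75 1 [(0.0, [2.44, -0.67, 0.45, 0.51, -2.9, 2.54]), (15.0, [0.17, 0.39, -0.98, 1.67, -0.13, 2.66]), (0.0, [0.11, 0.35, -0.98, 1.6, -0.08, 2.8]), (0.0, [2.47, -0.78, 0.39, 0.63, -2.95, 2.63])]
75 -1 [(0.0, [2.44, -0.67, 0.45, 0.51, -2.89, -0.61]), (0.0, [2.51, -0.78, 0.36, 0.51, -2.93, -0.67]), (0.0, [0.11, 0.35, -0.98, 1.6, -0.08, -0.35]), (0.0, [2.47, -0.78, 0.39, 0.62, -2.94, -0.51])]
```

```bash
cat >> box.py <<'E'
def log():
    import json; from station import arm
    s=arm.get_state(); open("log.txt","a").write(json.dumps([list(map(float,s[k])) for k in("q","eef_pos","ee_rot")])+"\n")
E
python3 - <<'E'
from box import *
log(); go(75,(-90,110),-1)
E
```

```text
t 5.8 turn [  3.91 -21.36  -0.86] shift now-axes [-0.1037  0.0513  0.0512] world [-0.066  -0.0411 -0.0998] target-axes [-0.0794  0.0545  0.0821] q [ 0.83 -0.04 -1.02  1.14 -0.65 -0.46] F [-0.2 -0.7 -0.7]
```

Request:
move_arm(
  rows="2 -10.5 -0.4 0 0 0 0;2 -10.5 -0.4 0 0 0 0;0 0 0 0 0 0 0",
)

```text
t: 6.18
eef_pos: [0.5358, 0.1416, 0.2218]
ee_rot: [3.102, -0.415, -0.241]
force: [0.1, 0.7, 0.8]
width: 0.0008
gripper_force: 0.0
```

```bash
python3 - <<'E'
from box import *
log(); go(75,(-90,110),-1)
E
```

```text
t 6.175 turn [ 2.69 -8.73 -1.32] shift now-axes [-0.1046  0.0448  0.0722] world [-0.0768 -0.0302 -0.1065] target-axes [-0.0936  0.0463  0.0852] q [ 0.82 -0.   -0.76  0.59 -0.73  0.07] F [0.1 0.7 0.8]
```

Request:
move_arm(
  rows="0 0 0 -0.03 0.05 0 0;0 0 0 -0.03 0 0.02 0;0 0 0 0 0 0 0",
)

```text
t: 6.55
eef_pos: [0.4748, 0.1005, 0.1789]
ee_rot: [3.093, -0.416, -0.235]
force: [0.8, 0.1, 0.8]
width: 0.0002
gripper_force: 0.0
```

```bash
python3 - <<'E'
from box import *
log(); go(75,(-90,110),-1)
import json; from kin import *
S=[([-.928,.359,.012,0,-1.224,-.288],[.2343,-.6326,.2340],[3.140,0,-2.787]),([.44,-.02,-.38,0,-1.21,-1.65],[.4611,.0039,.2662],[3.141,0,-2.783]),
([.79,-.3,-.88,.78,-.77,-3.03],[.5116,.0671,.3336],[-3.121,.63,2.995])]+[json.loads(l) for l in open("log.txt")]
def f(v):
    out=[]; r0=R.from_rotvec(v[8:11])
    for q,x,e in S:
        X,r=fk(q,v[:8],-1,-1); out+=list(X-x)+list(.3*(R.from_euler("xyz",e).inv()*(r*r0)).as_rotvec())
    return np.array(out)
print(f(np.r_[P,R0.as_rotvec()]).reshape(-1,6).round(3))
b=least_squares(f,np.r_[P,R0.as_rotvec()]); print(b.x.round(3),b.fun.reshape(-1,6).round(4))
E
```

```text
t 6.55 turn [ 3.06 -8.84 -1.01] shift now-axes [-0.0421 -0.0094  0.0505] world [-0.0158  0.0109 -0.0636] target-axes [-0.0337 -0.0072  0.0568] q [ 0.85 -0.09 -0.97  0.68 -0.65 -0.07] F [0.8 0.1 0.8]
[[-0.    -0.    -0.004  0.    -0.     0.   ]
 [ 0.001  0.002  0.002 -0.    -0.    -0.   ]
 [-0.001  0.002  0.     0.001 -0.     0.   ]
 [ 0.002 -0.001 -0.001 -0.    -0.     0.   ]
 [ 0.022  0.054  0.046 -0.    -0.     0.   ]
 [ 0.019  0.072  0.054 -0.    -0.     0.   ]]
[ 0.058 -0.187  0.146  0.583  0.089  0.157  0.487  0.197 -1.209  1.21
 -1.209] [[-0.0015  0.0094  0.0012  0.0001  0.0001  0.0001]
 [ 0.0012  0.0068  0.0039 -0.0001 -0.0002 -0.0005]
 [-0.0008 -0.0146 -0.0265  0.001  -0.0001 -0.    ]
 [-0.0028 -0.0437 -0.0203 -0.0003  0.0001  0.0001]
 [ 0.0071  0.023   0.0174 -0.0003  0.0001  0.0001]
 [ 0.0058  0.0319  0.0243 -0.0003  0.0001  0.0001]]
```

```bash
cat > kin.py <<'E'
import numpy as np, json
from scipy.spatial.transform import Rotation as R
from scipy.optimize import least_squares
R0=R.from_rotvec([-1.209,1.209,-1.209])
def fk(q,p):
    d1,L2,L4,a3,d6,y5=p
    r=R.from_euler("z",q[0]); x=np.array([0,0,d1])
    r=r*R.from_euler("y",q[1]); x=x+r.apply([0,0,L2])
    r=r*R.from_euler("y",-q[2]); x=x+r.apply([L4,0,a3])
    r=r*R.from_euler("x",-q[3])*R.from_euler("y",-q[4]); x=x+r.apply([d6,y5,0])
    return x,r*R.from_euler("x",-q[5])*R0
def fit():
    S=[([-.928,.359,.012,0,-1.224,-.288],[.2343,-.6326,.2340]),([.44,-.02,-.38,0,-1.21,-1.65],[.4611,.0039,.2662]),([.79,-.3,-.88,.78,-.77,-3.03],[.5116,.0671,.3336])]+[json.loads(l)[:2] for l in open("log.txt")]
    return least_squares(lambda v:np.ravel([fk(q,v)[0]-x for q,x in S]),[.2,.54,.54,0,.35,-.17])
b=fit(); P=b.x
LO=np.array([-3.07,-1.43,-1.02,-3.03,-3.05,-3.03]);HI=np.array([3.07,2.12,1.25,1.67,0,3.03])
def ik(x,T,q0):
    def f(q):
        X,r=fk(q,P); return np.r_[X-x,.3*(T.inv()*r).as_rotvec()]
    b=least_squares(f,np.clip(q0,LO+.01,HI-.01),bounds=(LO,HI)); return np.sqrt(2*b.cost)*1e3,b.x
E
python3 - <<'E'
from kin import *; from box import *
print(b.x.round(3),b.fun.reshape(-1,3).round(3).tolist())
rng=np.random.default_rng(0)
q0=np.array([.85,-.09,-.97,.68,-.65,-.07])
for a in(55,65,75,80):
  for sg in(1,-1):
    res=[]
    for c in((-75,110),(-52,60),(-20,101),(-4,66)):
      x,T=target(a,c,sg); B=min((ik(x,T,q) for q in [q0,[.44,0,-.4,0,-1.2,-1.65],[.44,0,-.4,0,-1.2,1.4]]+[q0+rng.normal(0,.5,6) for _ in range(4)]),key=lambda b:b[0])
      res.append((round(B[0],1),B[1].round(2).tolist()))
    print(a,sg,res)
E
```

```text
[ 0.199  0.599  0.462  0.001  0.37  -0.192] [[-0.001, 0.001, 0.0], [0.002, 0.002, 0.0], [-0.0, -0.002, -0.0], [0.0, 0.0, -0.0], [-0.0, -0.0, -0.0], [0.0, 0.0, -0.0]]
55 1 [(np.float64(7.4), [-0.18, -0.04, -0.99, -3.03, -0.0, 1.43]), (np.float64(12.2), [-0.16, 0.11, -0.86, -2.73, -0.0, 1.11]), (np.float64(5.9), [-0.19, 0.07, -0.89, -3.03, -0.0, 1.43]), (np.float64(9.2), [-0.17, 0.17, -0.8, -2.8, -0.0, 1.19])]
55 -1 [(np.float64(69.8), [0.81, 0.02, -1.02, 0.87, -0.55, -0.24]), (np.float64(84.0), [0.68, 0.15, -1.02, 1.04, -0.44, -0.33]), (np.float64(60.2), [0.59, 0.1, -1.02, 1.15, -0.42, -0.33]), (np.float64(67.9), [0.46, 0.2, -1.02, 1.43, -0.36, -0.5])]
65 1 [(np.float64(27.0), [0.78, 0.01, -1.02, 0.76, -0.48, 3.03]), (np.float64(22.7), [-0.19, 0.14, -0.93, -3.03, -0.0, 1.43]), (np.float64(17.4), [0.58, 0.09, -1.02, 0.99, -0.34, 2.98]), (np.float64(26.9), [0.48, 0.17, -1.02, 1.16, -0.28, 2.89])]
65 -1 [(np.float64(26.9), [0.77, 0.01, -1.02, 0.75, -0.47, -0.09]), (np.float64(41.2), [0.65, 0.14, -1.02, 0.88, -0.35, -0.13]), (np.float64(17.4), [0.58, 0.09, -1.02, 0.99, -0.34, -0.16]), (np
[... 326 characters left out ...]
, [0.77, 0.04, -0.91, 0.45, -0.52, 0.2]), (np.float64(0.0), [0.67, 0.15, -0.98, 0.66, -0.33, 0.07]), (np.float64(0.0), [0.66, 0.13, -0.82, 0.44, -0.49, 0.31]), (np.float64(0.0), [0.61, 0.21, -0.87, 0.55, -0.37, 0.24])]
80 1 [(np.float64(0.0), [0.74, 0.08, -0.77, 0.24, -0.63, -2.72]), (np.float64(0.0), [0.68, 0.19, -0.81, 0.3, -0.48, -2.73]), (np.float64(0.0), [0.63, 0.17, -0.68, 0.23, -0.62, -2.6]), (np.float64(0.0), [0.6, 0.24, -0.7, 0.26, -0.52, -2.61])]
80 -1 [(np.float64(0.0), [0.74, 0.08, -0.77, 0.24, -0.63, 0.42]), (np.float64(0.0), [0.68, 0.19, -0.81, 0.3, -0.48, 0.41]), (np.float64(0.0), [0.63, 0.17, -0.68, 0.23, -0.62, 0.54]), (np.float64(0.0), [0.6, 0.24, -0.7, 0.26, -0.52, 0.53])]
```

```bash
python3 - <<'E'
from box import *
go(75,(-70,100),-1); go(75,(-70,58),-1)
E
```

```text
t 6.55 turn [ 3.06 -8.84 -1.01] shift now-axes [-0.0279 -0.0105  0.0677] world [ 0.0037  0.0066 -0.0736] target-axes [-0.017  -0.0072  0.0716] q [ 0.85 -0.09 -0.97  0.68 -0.65 -0.07] F [0.8 0.1 0.8]
t 6.55 turn [ 3.06 -8.84 -1.01] shift now-axes [-0.0449 -0.0124  0.1061] world [ 0.0037  0.0066 -0.1156] target-axes [-0.0278 -0.0072  0.1122] q [ 0.85 -0.09 -0.97  0.68 -0.65 -0.07] F [0.8 0.1 0.8]
```

Request:
move_arm(
  rows="3.06 -8.84 -1.01 0 0 0 0;0 0 0 -0.01 -0.007 0.036 0;0 0 0 -0.007 0 0.0356 0;0 0 0 0 0 0 0",
)

```text
t: 7.05
eef_pos: [0.4853, 0.1001, 0.1063]
ee_rot: [3.115, -0.31, -0.23]
force: [0.4, -1.0, 0.8]
width: 0.0001
gripper_force: 0.0
```

```bash
python3 - <<'E'
from h import *; from box import *
go(75,(-70,58),-1)
im,_=arm.grab_frame("scene"); cv2.imwrite("pics/s4.png",cv2.resize(im[100:225,240:400],(640,500),interpolation=3))
E
```

```text
t 7.05 turn [ 1.7  -2.74 -0.57] shift now-axes [-0.0209 -0.0063  0.0383] world [-0.0068  0.007  -0.043 ] target-axes [-0.019  -0.0054  0.0394] q [ 0.74  0.06 -0.98  0.65 -0.46  0.03] F [ 0.4 -1.   0.8]
```

View pics/s4.png

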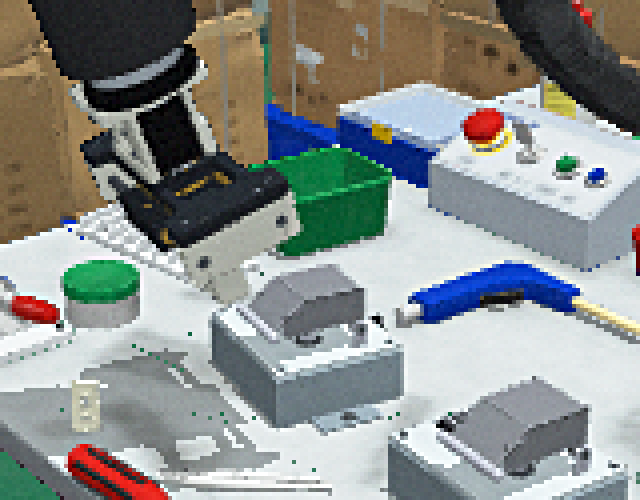

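Request:
move_arm(
  rows="1.7 -3.7 -0.6 0 0 0 0;0 0 0 -0.008 -0.005 0.02 0;0 0 0 -0.008 0 0.02 0;0 0 0 0 0 0 0",
)

```text
t: 7.6
eef_pos: [0.4817, 0.1078, 0.0659]
ee_rot: [-3.138, -0.248, -0.219]
force: [0.0, -0.3, 0.8]
width: 0.0
gripper_force: 0.0
```

```bash
cat >> box.py <<'E'
def where(a=75):
    from station import arm
    s=arm.get_state(); Rc=R.from_euler("xyz",s["ee_rot"]); M=RB.T@Rc.as_matrix()
    up=1 if M[2,0]>0 else -1
    print("t",s["t"],"upper edge in box mm",((RB.T@(s["eef_pos"]-C)+M@[up*.0095,0,.008])*1000).round(1),"slope",np.degrees(np.arcsin(-M[2,2])).round(1),"F box",(RB.T@s["force"]).round(1),"q3",round(float(s["q"][2]),2),"M",M.round(3).tolist())
E
python3 - <<'E'
from box import *
where(); go(75,(-62,58),-1); go(75,(-49.5,58),-1)
E
```

```text
t 7.6 upper edge in box mm [-67.2 -20.5  60.5] slope 75.8 F box [ 0.1 -0.3  0.8] q3 -0.98 M [[0.97, 0.001, 0.245], [0.001, -1.0, 0.004], [0.245, -0.004, -0.97]]
t 7.6 turn [-0.22  0.82  0.03] shift now-axes [0.0043 0.0014 0.0038] world [ 0.0046 -0.0025 -0.0027] target-axes [0.0042 0.0014 0.0039] q [ 0.71  0.14 -0.98  0.59 -0.36  0.1 ] F [ 0.  -0.3  0.8]
t 7.6 turn [-0.22  0.82  0.03] shift now-axes [0.0164 0.0015 0.0069] world [ 0.0168 -0.0052 -0.0027] target-axes [0.0163 0.0014 0.0071] q [ 0.71  0.14 -0.98  0.59 -0.36  0.1 ] F [ 0.  -0.3  0.8]
```

Request:
move_arm(
  rows="0 0 0 0.007 0.0015 0.003 0;0 0 0 0.006 0 0.002 0;0 0 0 0 0 0 0",
)

```text
t: 7.98
eef_pos: [0.4959, 0.1041, 0.0645]
ee_rot: [-3.135, -0.248, -0.221]
force: [0.5, 0.5, 1.3]
width: 0.0006
gripper_force: 0.0
```

```bash
python3 - <<'E'
from box import *
where()
E
```

```text
t 7.975 upper edge in box mm [-52.4 -21.1  59.1] slope 75.8 F box [0.4 0.6 1.3] q3 -0.96 M [[0.969, 0.001, 0.246], [-0.001, -1.0, 0.006], [0.246, -0.006, -0.969]]
```

Request:
move_arm(
  rows="0 0 0 0.002 0 0.0005 0;0 0 0 0.002 0 0.0005 0;0 0 0 0 0 0 0",
)

```text
t: 8.35
eef_pos: [0.4976, 0.1028, 0.063]
ee_rot: [-3.137, -0.246, -0.219]
force: [-13.3, 5.9, 4.6]
width: 0.0008
gripper_force: 6.5
```

```bash
python3 - <<'E'
from h import *; from box import *
where()
im,_=arm.grab_frame("scene"); cv2.imwrite("pics/s5.png",cv2.resize(im[130:210,270:370],(700,560),interpolation=3))
E
```

```text
t 8.35 upper edge in box mm [-50.6 -21.9  57.6] slope 75.9 F box [-14.3   2.9   4.6] q3 -0.95 M [[0.97, 0.002, 0.243], [0.001, -1.0, 0.005], [0.243, -0.005, -0.97]]
```

View pics/s5.png

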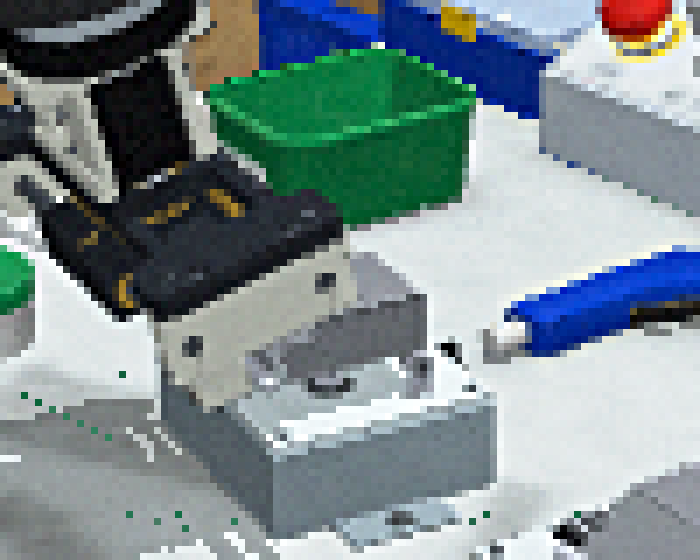

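Request:
move_arm(
  rows="0 0 0 0.0032 0 -0.0085 0;0 0 0 0.0051 0 -0.0077 0;0 0 0 0 0 0 0",
)

```text
t: 8.78
eef_pos: [0.5018, 0.1017, 0.0814]
ee_rot: [-3.137, -0.246, -0.22]
force: [-10.2, 5.4, 3.3]
width: 0.0006
gripper_force: 5.1
```

```bash
python3 - <<'E'
from h import *; from box import *
where()
im,_=arm.grab_frame("scene"); cv2.imwrite("pics/s6.png",cv2.resize(im[130:210,270:370],(700,560),interpolation=3))
E
```

```text
t 8.775 upper edge in box mm [-46.2 -22.1  75.9] slope 75.9 F box [-11.1   3.1   3.3] q3 -0.9 M [[0.97, 0.001, 0.244], [0.0, -1.0, 0.005], [0.244, -0.004, -0.97]]
```

View pics/s6.png

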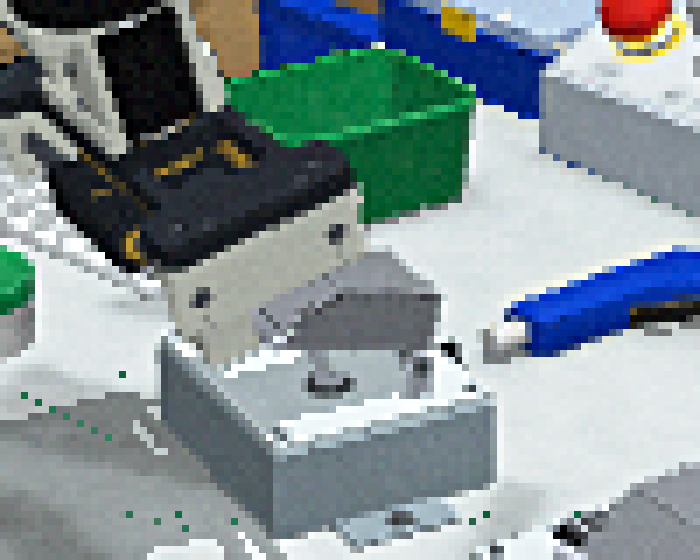

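Request:
move_arm(
  rows="0 0 0 0.006 0 -0.007 0;0 0 0 0.007 0 -0.0061 0;0 0 0 0 0 0 0",
)

```text
t: 9.2
eef_pos: [0.5122, 0.1001, 0.0978]
ee_rot: [-3.136, -0.248, -0.22]
force: [-1.6, 0.5, 0.3]
width: 0.0003
gripper_force: 0.5
```

Request:
move_arm(
  rows="0 0 0 0.0076 0 -0.0052 0;0 0 0 0.0083 0 -0.0041 0;0 0 0 0 0 0 0;0 0 0 0 0 0 0",
)

```text
t: 9.7
eef_pos: [0.5249, 0.0968, 0.1102]
ee_rot: [-3.136, -0.247, -0.22]
force: [-0.5, 1.1, -0.1]
width: 0.0
gripper_force: 0.2
```

```bash
python3 - <<'E'
from h import *; from box import *
where()
im,Q=pts("top"); b=tobox(Q.reshape(-1,3))*1000
g=b[(abs(b[:,1]+22)<21)&(b[:,0]>-10)&(b[:,0]<60)&(b[:,2]>55)]
for lo in range(-10,50,10):
    k=g[(g[:,0]>=lo)&(g[:,0]<lo+10)]
    if len(k): print(lo,np.percentile(k[:,2],[10,50,90]).round(0),len(k))
im,Q=pts("scene"); b=tobox(Q.reshape(-1,3))*1000
g=b[(abs(b[:,1]+22)<26)&(b[:,0]>-30)&(b[:,0]<60)&(b[:,2]>55)]
for lo in range(-30,60,10):
    k=g[(g[:,0]>=lo)&(g[:,0]<lo+10)]
    if len(k): print("s",lo,np.percentile(k[:,2],[0,10,50,90,100]).round(0),len(k))
E
```

```text
t 9.7 upper edge in box mm [-22.6 -21.9 104.8] slope 75.8 F box [-0.7  0.9 -0.1] q3 -0.79 M [[0.97, 0.001, 0.245], [-0.001, -1.0, 0.005], [0.245, -0.005, -0.97]]
-10 [115. 115. 115.] 1
0 [111. 114. 117.] 38
10 [108. 112. 115.] 44
20 [100. 104. 108.] 35
30 [88. 93. 98.] 38
40 [81. 84. 88.] 24
s -30 [ 66.  73. 116. 120. 121.] 22
s -20 [ 56.  59. 102. 116. 117.] 29
s -10 [ 90.  97. 112. 116. 117.] 38
s 0 [ 82.  87. 105. 114. 115.] 52
s 10 [ 56.  60.  79. 109. 113.] 70
s 20 [ 57.  61.  78.  96. 101.] 45
s 30 [67. 71. 81. 89. 91.] 18
s 40 [71. 73. 77. 81. 81.] 5
```

Request:
move_arm(
  rows="0 0 0 -0.0057 0 0.0089 0;0 0 0 -0.0054 0 0.009 0;0 0 0 -0.0025 0 0.0097 0;0 0 0 -0.0025 0 0.0097 0;0 0 0 0 0 0 0",
)

```text
t: 10.42
eef_pos: [0.5177, 0.0978, 0.0688]
ee_rot: [-3.139, -0.246, -0.219]
force: [-0.0, -0.3, 0.2]
width: 0.0007
gripper_force: 0.2
```

```bash
cat > g.py <<'E'
from h import *; from box import *
where()
for n in("top","scene"):
    im,Q=pts(n); b=tobox(Q.reshape(-1,3))*1000
    g=b[(abs(b[:,1]+22)<(21 if n=="top" else 26))&(b[:,0]>-30)&(b[:,0]<60)&(b[:,2]>55)]
    for lo in range(-30,60,10):
        k=g[(g[:,0]>=lo)&(g[:,0]<lo+10)]
        if len(k): print(n,lo,np.percentile(k[:,2],[0,10,50,90,100]).round(0),len(k))
E
python3 g.py
```

```text
t 10.425 upper edge in box mm [-29.8 -22.4  63.4] slope 75.9 F box [ 0.  -0.3  0.2] q3 -0.89 M [[0.97, 0.001, 0.243], [0.0, -1.0, 0.003], [0.243, -0.003, -0.97]]
top -30 [149. 153. 156. 159. 159.] 18
top -20 [105. 106. 108. 142. 144.] 15
top -10 [103. 105. 108. 110. 111.] 51
top 0 [100. 102. 106. 110. 112.] 45
top 10 [ 97.  99. 101. 105. 107.] 41
top 20 [88. 92. 96. 98. 98.] 41
top 30 [84. 86. 89. 92. 94.] 40
top 40 [85. 85. 86. 87. 87.] 2
scene -30 [ 67.  68.  69. 130. 156.] 4
scene -20 [57. 59. 70. 91. 92.] 20
scene -10 [82. 82. 87. 93. 94.] 13
scene 0 [74. 77. 86. 93. 95.] 24
scene 10 [56. 60. 78. 94. 98.] 44
scene 20 [58. 67. 80. 92. 94.] 33
scene 30 [70. 75. 83. 88. 90.] 17
```

Request:
move_arm(
  rows="0 0 0 0.0044 0 0.0011 0;0 0 0 0.0044 0 0.0011 0;0 0 0 0.0039 0 0.001 0;0 0 0 0.0039 0 0.001 0;0 0 0 0 0 0 0",
)

```text
t: 11.15
eef_pos: [0.5356, 0.0948, 0.0701]
ee_rot: [-3.136, -0.247, -0.22]
force: [-0.4, -0.3, 0.3]
width: 0.0006
gripper_force: 0.2
```

```bash
python3 - <<'E'
from box import *
where()
E
```

```text
t 11.15 upper edge in box mm [-11.7 -21.5  64.7] slope 75.8 F box [-0.3 -0.3  0.3] q3 -0.85 M [[0.97, 0.001, 0.245], [-0.0, -1.0, 0.005], [0.245, -0.005, -0.97]]
```

Request:
move_arm(
  rows="0 0 0 0.0029 0 0.0007 0;0 0 0 0.0024 0 0.0006 0;0 0 0 0 0 0 0",
)

```text
t: 11.52
eef_pos: [0.5408, 0.0936, 0.0702]
ee_rot: [-3.136, -0.247, -0.22]
force: [-1.5, -0.1, 0.2]
width: 0.0004
gripper_force: 0.5
```

```bash
python3 g.py
```

```text
t 11.525 upper edge in box mm [ -6.4 -21.5  64.8] slope 75.8 F box [-1.5 -0.5  0.2] q3 -0.84 M [[0.97, 0.001, 0.245], [-0.0, -1.0, 0.005], [0.245, -0.005, -0.97]]
top -30 [264. 270. 284. 299. 308.] 14
top -20 [158. 179. 263. 267. 268.] 3
top -10 [155. 156. 159. 161. 162.] 14
top 0 [115. 129. 152. 158. 158.] 6
top 10 [108. 111. 114. 117. 119.] 39
top 20 [101. 103. 108. 113. 115.] 36
top 30 [ 86.  90.  97. 101. 105.] 36
top 40 [77. 79. 86. 89. 91.] 29
scene -30 [ 61.  68. 174. 233. 278.] 91
scene -20 [ 64.  68.  75.  91. 178.] 20
scene -10 [58. 60. 70. 70. 70.] 3
scene 0 [70. 78. 86. 90. 91.] 7
scene 10 [56. 60. 64. 90. 95.] 50
scene 20 [57. 61. 75. 91. 97.] 41
scene 30 [64. 68. 80. 91. 95.] 24
scene 40 [73. 73. 77. 82. 84.] 5
```

Request:
move_arm(
  rows="0 0 0 0.0015 0 0.0004 0;0 0 0 0.001 0 0.0002 0;0 0 0 0 0 0 0",
)

```text
t: 12.0
eef_pos: [0.543, 0.093, 0.0701]
ee_rot: [-3.137, -0.247, -0.22]
force: [-1.1, 0.3, -0.5]
width: 0.0
gripper_force: 0.8
```

Request:
move_arm(
  rows="0 0 0 0.0015 0 0.0004 0;0 0 0 0 0 0 0",
)

```text
t: 12.25
eef_pos: [0.544, 0.0926, 0.0698]
ee_rot: [-3.137, -0.246, -0.22]
force: [-8.3, 3.6, 2.2]
width: 0.0007
gripper_force: 4.1
```

```bash
python3 - <<'E'
from box import *
where()
E
```

```text
t 12.25 upper edge in box mm [ -3.1 -21.8  64.4] slope 75.9 F box [-8.9  1.7  2.2] q3 -0.83 M [[0.97, 0.001, 0.244], [0.0, -1.0, 0.005], [0.244, -0.005, -0.97]]
```

Request:
move_arm(
  rows="0 0 0 -0.0097 0 -0.0024 0;0 0 0 -0.0097 0 -0.0024 0;0 0 0 -0.0097 0 -0.0024 0;0 0 0 -0.0097 0 -0.0024 0;0 0 0 -0.0097 0 -0.0024 0;0 0 0 -0.0097 0 -0.0024 0;0 0 0 -0.0097 0 -0.0024 0;0 0 0 0 0 0 0",
)

```text
t: 13.25
eef_pos: [0.4757, 0.108, 0.0699]
ee_rot: [-3.137, -0.247, -0.219]
force: [0.4, 0.6, -0.2]
width: 0.0002
gripper_force: 0.0
```

```bash
python3 g.py; cat kin.py >/dev/null
```

```text
t 13.25 upper edge in box mm [-73.  -21.7  64.5] slope 75.8 F box [ 0.3  0.7 -0.2] q3 -0.98 M [[0.97, 0.002, 0.245], [0.001, -1.0, 0.005], [0.245, -0.005, -0.97]]
top -30 [60. 84. 88. 91. 95.] 53
top -20 [85. 88. 91. 95. 97.] 49
top -10 [86. 89. 92. 94. 95.] 47
top 0 [85. 88. 91. 94. 97.] 46
top 10 [83. 89. 91. 95. 97.] 50
top 20 [88. 89. 92. 94. 98.] 21
scene -30 [64. 70. 86. 90. 92.] 40
scene -20 [65. 69. 87. 92. 93.] 46
scene -10 [66. 70. 89. 92. 93.] 52
scene 0 [64. 71. 89. 92. 93.] 45
scene 10 [58. 64. 86. 92. 93.] 59
scene 20 [63. 64. 77. 91. 92.] 18
```

Request:
move_arm(
  rows="0 0 0 -0.002 0 -0.03 0;0 0 0 0 0 -0.04 0;0 0 0 0 0 0 0;0 0 0 0 0 0 0",
)

```text
t: 13.85
eef_pos: [0.4577, 0.1117, 0.1371]
ee_rot: [-3.136, -0.247, -0.22]
force: [0.3, -0.3, -0.6]
width: 0.0006
gripper_force: 0.0
```

```bash
python3 - <<'E'
from box import *; from station import arm
where(); print(arm.job_done())
E
```

```text
t 13.85 upper edge in box mm [-91.4 -22.  131.6] slope 75.8 F box [ 0.4 -0.2 -0.6] q3 -0.87 M [[0.97, 0.001, 0.245], [-0.0, -1.0, 0.005], [0.245, -0.005, -0.97]]
the job is handed in; nothing more can be done
None
```

The job is handed in at 13.9 s: I lifted the laser guard to about 40–45°, pushed the toggle to the rear until it stopped (about 9 N), and drew back; depth readings show the guard shut, but the toggle's final position is inferred from force and finger position because the shut guard hides it, and no verdict came back.

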